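# Scrape spring clips off a hand shovel into a trough

### The arm

A 6-joint arm with a two-finger parallel gripper is mounted at the origin on a cart in front of the work surface, level with it; the furniture and walls round the work are solid. World frame = base frame: x ahead of the robot, y to its left, z up, the work surface at z = 0. Lengths are in m, angles in rad, forces in N, time in s.
With the tool pointing down it reaches from about 0.275 to 0.75 m from the base axis. Payload 10.2 kg.
Tool frame: the origin (TCP) lies midway between the tips of the shut fingers; the grasp point (between the pads) lies 19 mm behind it; z points along the fingers, y is the line along which they close (so a half turn about z gives the same grasp; the last joint's range is limited). The gripper opens to 85 mm and grips with 20 to 120 N. Pads are 22 mm wide; open, the fingers measure 114 mm over their backs; the gripper's body (76 mm by 85 mm) begins 54 mm behind the grasp point. The pads swing forward as they close: fully open they stand 13 mm farther back than shut.
Start: joints at [0.997, 0.313, 1.498, -0, 1.331, -0.223], TCP at [0.18, 0.493, 0.231] pointing down, gripper open.
Joint ranges: [-2.94, 2.94], [-0.97, 2.17], [0.19, 2.56], [-1.23, 4.37], [0.02, 3.11], [-2.88, 2.88]. Speed limits (rad/s): [2.39, 2.39, 3.01, 3.14, 3.14, 3.14].

### API

Orientations are given as a rotation vector (axis times angle).
In Python, from cell import manip gives the robot as it stands. The module is installed in compiled form; this text tells all that it offers.
- The arm moves only by the tool send_rows, never from a script. Its argument "commands" is one flat list of numbers, 7 for each row, row after row: the opening, from -1 (shut) to 1 (fully open), so that 0 is half open, then the shift along the tool's x, y, z in m, then the turn, a rotation vector about the tool's x, y, z in degrees. In form: [gripper, x, y, z, rx, ry, rz, gripper, x, y, z, rx, ry, rz, ...]. A call has 1 to 8 rows; each row is the pose to reach, as a shift and turn from the pose commanded when the call began, along the tool's axes at that moment; what a row does not reach only later rows make up. A row lasts 1/10 s, in which the tool goes at most 50 mm and 8.59 degrees, less where a joint would pass 70% of its speed; a pose out of reach is approached as far as the arm can. A call with a gripper value outside its range is refused whole. The fingers move at their own pace and stop on an object; "grip_force" is the grip in N (left out, the last holds). Time passes only in rows, so rows that repeat a pose let the fingers close. It gives the time, the measured TCP pose, the force, the opening and the grip force at its end, in the units of the state.
- manip.observe(): the state, without advancing time (a new reading comes with each control period).
- manip.get_image(name): name is "scene" or "side" or "wrist"; returns (picture, depth): 384x512x3 uint8, red, green, blue; 384x512 float32, m along the optical axis (not along the pixel's ray), 0 where there is no reading.
- manip.calibration(name): a dict with "fx", "fy", "cx", "cy" (pixels), "rvec" (rotation vector, rad) and "tvec" (3), from world to camera coordinates, as OpenCV has them. Camera axes: x right, y down, z forward; pixel columns grow to the right and rows downward; lengths in m; the calibration is good to about 2 mm. The wrist camera is an equidistant fisheye: a pixel r from the principal point sees the ray r / f radians off the axis. A picture is of the moment at which its call begins: read the wrist's pose just before it. calibration takes no time and is no camera call; for the wrist camera it gives the pose at the moment of the call.
- manip.hand_in(): hands the job in; it is judged then, once.
The state is a dict: "time_s": time; "joint_pos": joint angles; "joint_velocities": joint speeds; "tau": joint torques, N m; "position": TCP position; "ee_rot": TCP orientation; "wrist_force": force on the tool from outside, world axes, zero at the start; "ft_torque": the same for the moment, N m; "finger_gap": finger opening in m; "grasp_force": force on a finger pad.
Only numpy, scipy, OpenCV 4.12 (cv2) and the standard library are available. Lean on these libraries where they do the work, as an engineer would, in place of code of your own. Each camera call takes 0.05 s, during which the arm holds its last target. There are 200 camera calls.

### The job

The small hand shovel on the bench hook carries three spring clips. Lift it by its upright wooden grip, press its front edge on the rim of the pine trough (a long wall suits the blade's width) while the clips are still on the blade, and tip it there so that all three clips slide off into the trough, none dropped elsewhere or touched with the fingers. Then lay the empty shovel back flat on the bench hook's board and let go, without knocking the jar, the green bottle or the wax cake.

Things in the scene. Friction and masses are not known exactly. Their poses are not given: they have to be found in the camera images.
- shovel: Aluminium hand shovel, 0.3 kg, weight mostly at its upright wooden grip. Origin: underside of blade, below the grip's centre. x runs along the flat 3 mm blade to the open front edge (lip) at x = 145 mm; rear wall (23 mm high) at x = -20 mm; sides at y = +-48 mm with 16 mm flanges from x = -22 to 103 mm; z is up. It starts on the bench hook's board, lip roughly to the robot's left.
- shovel_grip (a point): Point to hold: in the wooden grip, 75 mm above the blade's underside. The grip is a vertical bar 34 mm along the shovel's x and 16 mm along its y (fingers close along y), from the blade up to 95 mm; below 17 mm a 24 mm wide socket. Axes as the shovel's.
- shovel_lip (a point): Middle of the shovel's front edge, on the underside; 145 mm ahead of the grip's centre. Axes as the shovel's.
- shovel_mid (a point): Middle of the shovel's underside, 62.5 mm ahead of the grip's centre.
- clip_0: Small bright steel spring clip, 12 x 46 x 9 mm, 20 g, lying loose on the shovel's blade, its length (its y) roughly along the blade. Origin: centre of its underside. It slides on the blade only when this is tipped by 25 to 36 degrees (friction varies); 42 to 45 degrees is always enough.
- clip_1: Small bright steel spring clip, 12 x 46 x 9 mm, 20 g, lying loose on the shovel's blade, its length (its y) roughly along the blade. Origin: centre of its underside. It slides on the blade only when this is tipped by 25 to 36 degrees (friction varies); 42 to 45 degrees is always enough.
- clip_2: Small bright steel spring clip, 12 x 46 x 9 mm, 20 g, lying loose on the shovel's blade, its length (its y) roughly along the blade. Origin: centre of its underside. It slides on the blade only when this is tipped by 25 to 36 degrees (friction varies); 42 to 45 degrees is always enough.
- trough: Open pine trough with notched ends, fixed to the bench, 109 (its x) x 152 (its y) x 66 mm. Origin: centre of its underside. Long walls at x = -53 to -41 and 41 to 53 mm run along y, rims level at 66 mm; one faces the shovel. Inside 82 (x) x 126 mm (y), floor at 8 mm: the 96 mm wide shovel fits between the end walls when it comes straight over a long wall.
- bench_hook: Pale wooden bench hook fixed to the bench, where the shovel rests: board 150 mm (its x) by 220 mm (its y), 18 mm high. Origin: centre of its underside, on the table. A stop batten covers x = +45 to +75 mm, up to z = 38 mm; the free board is x = -75 to +45 mm. The shovel lies along the bench hook's y.
- jar: Glass jar with a metal lid, bystander, 58 mm across and 84 mm high; origin: centre of its underside.
- green_bottle: Small green bottle with a red cap, bystander, 36 mm across and 85 mm high; origin: centre of its underside.
- wax_cake: Round yellow-brown cake of wax, bystander, 45 mm across and 18 mm high; origin: centre of its underside.
Not all that is in view belongs to the job. Leave any orange or turquoise look-alike of the clip_2 alone.

How it is judged:
By the outcome, as a careful person would: the job done as asked, in the order asked, and still so for the second after the job is handed in, with the robot touching nothing.
It also fails if it takes over 61 s, if anything falls off the work surface, if the arm or the gripper's body presses on something with over 40 N, if the wrist force passes 120 N, or if a joint passes its speed limit or range.

## Working session

There is one attempt and no reset: what is moved stays moved. The work goes in short steps, Python scripts to look and compute and a tool call to move; the robot and the scene stay as the last step left them, time stands still between calls to the robot, and variables do not carry over. Pictures are saved under pics/ and viewed, at most 10 in all, crops included, and the job is handed in when it is done.

Besides the shell and the picture viewer there is one more tool, called as a command line: name --argument value ..., lists and objects as JSON in quotes. send_rows: Moves the arm, as the interface text tells. Its arguments: {"type":"object","properties":{"commands":{"type":"array"},"grip_force":{"type":"number"}},"required":["commands"]}

```bash
mkdir -p pics; cat > h.py <<'E'
import numpy as np, cv2
from cell import manip
from scipy.spatial.transform import Rotation as R
def grab(n):
    c=manip.calibration(n); p,d=manip.get_image(n); return c,p,d
def save(name,p,s=1.5): cv2.imwrite('pics/'+name,cv2.resize(p[:,:,::-1],None,fx=s,fy=s,interpolation=cv2.INTER_CUBIC))
def cloud(c,d):
    h,w=d.shape; u,v=np.meshgrid(np.arange(w),np.arange(h))
    X=np.stack([(u-c['cx'])/c['fx']*d,(v-c['cy'])/c['fy']*d,d],-1)
    return (X-np.array(c['tvec']))@R.from_rotvec(c['rvec']).as_matrix()
E
python3 - <<'E'
from h import *
print(manip.observe())
for n in('scene','side'):
    c,p,d=grab(n); save(n+'0.png',p); np.savez(n+'0.npz',p=p,d=d,W=cloud(c,d)); print(n,c)
E
```

```text
{'time_s': 0.0, 'joint_pos': array([ 9.96623367e-01,  3.13455477e-01,  1.49843406e+00,  2.69434612e-05,
        1.33095018e+00, -2.23430751e-01]), 'joint_velocities': array([-0.00119075, -0.00102981, -0.00050663, -0.00172177, -0.00082509,
       -0.00215413]), 'tau': array([ 1.78733485e-04, -4.12270725e+01, -2.59742653e+01, -1.92038297e-04,
        4.17847827e-03, -8.63827495e-06]), 'position': array([0.18027281, 0.49282136, 0.23073339]), 'ee_rot': array([-5.48045999e-01, -3.09290363e+00,  1.78891561e-03]), 'wrist_force': array([0.49627875, 0.15704969, 0.52392613]), 'ft_torque': array([-0.01827563,  0.01472219, -0.01308654]), 'grasp_force': 0.0, 'finger_gap': 0.08516307902855828}
scene {'fx': 358.794287735971, 'fy': 358.794287735971, 'cx': 246.85899835971912, 'cy': 190.0616214978407, 'rvec': array([ 1.78177774, -1.07240659,  0.66545518]), 'tvec': array([-0.27124849,  0.31281881,  0.45893779])}
side {'fx': 453.5102970284447, 'fy': 453.5102970284447, 'cx': 257.65276041831993, 'cy': 193.6369883231706, 'rvec': array([ 0.26300511, -2.72537601,  1.36971805]), 'tvec': array([0.57490553, 0.14758155, 0.91678873])}
```

View pics/scene0.png

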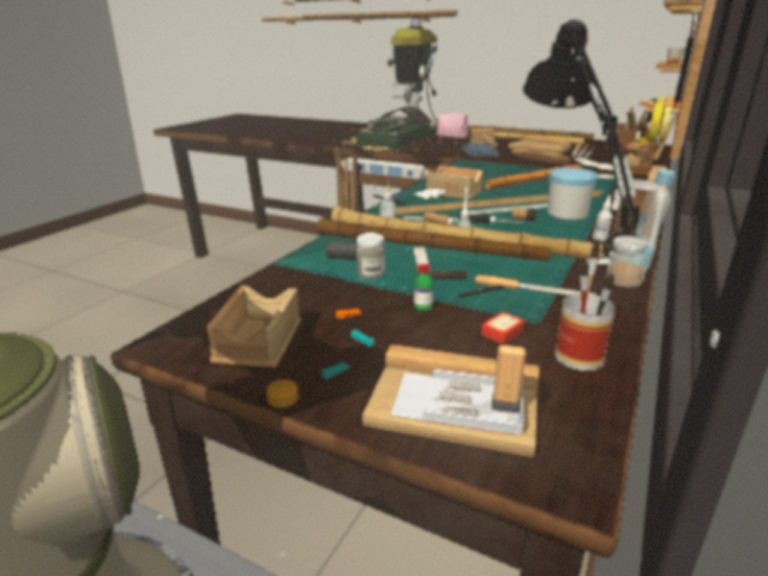

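View pics/side0.png

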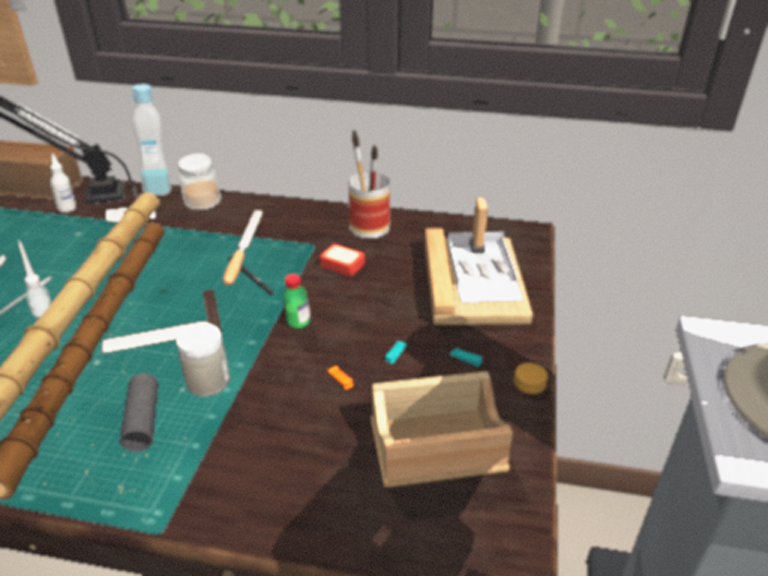

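Both views show the shovel on the bench hook: side grip (480,225), blade (483,268), with three steel clips at about (463,268), (482,268) and (502,267). The trough is at (440,425), the wax cake (531,378), the bottle (297,302) and the jar (203,358). The look-alikes, orange (341,377) and turquoise (396,352) and (466,356), lie on the bench. The bright steel clips on the blade are the ones meant.

```bash
python3 - <<'E'
from h import *
def box(n,W,P,m,k=10):
    q=W[m]
    if len(q)<5: print(n,len(q)); return
    r=cv2.minAreaRect(q[:,:2].astype(np.float32)*1000); print(n,len(q),'c',np.round(r[0],1),'sz',np.round(r[1],1),'ang',round(r[2],1),'z',np.round(np.percentile(q[:,2],[2,50,98])*1000,1),'med',np.round(np.median(q,0)*1000,1))
for n in('side','scene'):
    f=np.load(n+'0.npz'); W,P,d=f['W'],f['p'],f['d']; z=W[...,2]
    v,u=np.mgrid[:384,:512]
    s=1/1.5
    def reg(a,b,c,e): return (u>a*s)&(u<b*s)&(v>c*s)&(v<e*s)&(d>0)
    RG={'side':dict(hook=(415,540,190,335),tr=(362,520,365,495),jar=(172,235,318,400),bot=(280,315,270,332),wax=(508,555,355,400)),
     'scene':dict(hook=(355,550,340,460),tr=(200,305,280,370),jar=(350,390,230,280),bot=(408,438,260,315),wax=(260,305,375,412))}[n]
    h=reg(*RG['hook'])
    print(n)
    box('board',W,P,h&(z>.012)&(z<.045)); box('grip',W,P,h&(z>.055)); box('griptop',W,P,h&(z>.106))
    box('batten',W,P,h&(z>.034)&(z<.042)); 
    g=P.astype(int); box('blade',W,P,h&(z>.016)&(z<.03)&(g[...,2]>g[...,0]-12)&(g.min(-1)>110))
    t=reg(*RG['tr']); box('rim',W,P,t&(z>.060)&(z<.075)); box('tr',W,P,t&(z>.01)&(z<.09))
    for k in('jar','bot','wax'): box(k,W,P,reg(*RG[k])&(z>.008))
    c=manip.calibration(n)
E
```

```text
side
board 4121 c [ 490.1 -241.8] sz [237.2 367.1] ang 0.0 z [13.7 21.2 40.2] med [ 473.7 -184.7   21.2]
grip 200 c [ 437.5 -329.2] sz [205.4  30.6] ang 63.2 z [ 56.1  88.6 113.1] med [ 476.1 -240.    88.6]
griptop 48 c [ 477.5 -251.5] sz [14.6 31. ] ang 17.4 z [106.7 110.8 113.2] med [ 476.7 -248.5  110.8]
batten 910 c [ 464.1 -245.7] sz [201.8 363.7] ang 3.7 z [34.2 37.2 40.9] med [ 522.8 -199.    37.2]
blade 1710 c [ 489.1 -263.2] sz [236.7 322.9] ang 0.4 z [17.  20.7 29.2] med [ 458.8 -203.1   20.7]
rim 1088 c [488.8 172.9] sz [148.1 109.2] ang 20.3 z [60.3 64.8 67.1] med [487.6 195.9  64.8]
tr 4441 c [457.2 152.1] sz [244.1 136.2] ang 34.1 z [11.2 44.8 66.4] med [486.2 193.5  44.8]
jar 1395 c [838.6  88.3] sz [ 69.6 160.9] ang 27.7 z [ 9.2 61.3 88.2] med [803.6 145.2  61.3]
bot 433 c [728.7 -19.3] sz [35. 26.] ang 8.2 z [10.2 49.4 84.3] med [726.8 -15.3  49.4]
wax 306 c [377.1  40.7] sz [42.7 43.1] ang 89.5 z [ 9.2 17.  19.9] med [377.3  44.2  17. ]
scene
board 5348 c [ 470.8 -185. ] sz [152.8 219.6] ang 11.7 z [14.3 21.3 38.9] med [ 458.6 -185.8   21.3]
grip 525 c [ 472.1 -255.5] sz [15.7 33.9] ang 14.7 z [ 56.2  87.9 113.4] med [ 467.5 -256.7   87.9]
griptop 114 c [ 472.2 -254.9] sz [15.3 32.9] ang 16.1 z [106.3 111.2 113.7] med [ 469.7 -255.9  111.2]
batten 859 c [ 476.9 -183.4] sz [139.7 218.6] ang 11.9 z [34.2 37.6 41. ] med [ 520.  -174.8   37.6]
blade 1179 c [ 458.5 -195.5] sz [ 98.1 160.9] ang 14.5 z [19.3 21.2 29.2] med [ 450.2 -161.7   21.2]
rim 374 c [484.8 171.3] sz [149.9 105. ] ang 20.1 z [60.2 65.  66.8] med [472.8 178.9  65. ]
tr 2024 c [485.1 171.1] sz [152.9 105.6] ang 20.2 z [11.2 40.4 66.2] med [460.8 166.4  40.4]
jar 644 c [885.1 166.4] sz [236.1  90.9] ang 30.1 z [10.6 41.8 87. ] med [793.2 124.8  41.8]
bot 346 c [813.    0.9] sz [220.5  45.3] ang 22.8 z [ 8.7 41.1 84. ] med [718.8 -29.9  41.1]
wax 257 c [372.3  35.2] sz [39.9 42.3] ang 29.3 z [ 8.8 17.7 19.7] med [368.9  33.1  17.7]
```

```bash
cat >> h.py <<'E'
TR=np.array([.486,.172]); THEAD=110.2; 
def shovel_pose(origin,head,tilt):
    return np.array(origin),R.from_euler('z',head,degrees=True)*R.from_euler('y',tilt,degrees=True)
def tool_from_shovel(o,Rs,h=.056,dx=0.): # TCP h above underside
    return o+Rs.apply([dx,0,h]),Rs*R.from_euler('x',180,degrees=True)
def from_lip(lip,head,tilt):
    Rs=shovel_pose([0,0,0],head,tilt)[1]; return np.array(lip)-Rs.apply([.145,0,0]),Rs
def lip_target(xt,z):
    a=np.radians(THEAD); return [TR[0]+xt*np.cos(a),TR[1]+xt*np.sin(a),z]
def rel(p,Rt,s=None):
    s=s or manip.observe(); R0=R.from_rotvec(s['ee_rot'])
    print('t',round(s['time_s'],2),'shift',np.round(R0.inv().apply(p-s['position']),4),'turn',np.round((R0.inv()*Rt).as_rotvec(degrees=True),2),'tgt',np.round(p,4))
E
python3 - <<'E'
from h import *
rel(*tool_from_shovel(*from_lip(lip_target(-.044,.070),THEAD,45)))
f=np.load('scene0.npz');W=f['W'];m=(W[...,0]>.45)&(W[...,0]<.75)&(W[...,1]<-.2)&(W[...,1]>-.5)&(W[...,2]>.12)&(W[...,2]<.4)
q=W[m];print(len(q),np.percentile(q,[0,2,50,98,100],axis=0).round(3) if len(q) else '')
E
```

```text
t 0.1 shift [-0.4665 -0.2778  0.0188] turn [ 19.43 -42.07  47.08] tgt [0.5229 0.0716 0.2121]
4784 [[ 0.45  -0.469  0.12 ]
 [ 0.459 -0.466  0.138]
 [ 0.598 -0.426  0.316]
 [ 0.694 -0.31   0.397]
 [ 0.748 -0.3    0.4  ]]
```

send_rows --commands '[1,-0.4665,-0.2778,-0.02,0,0,47,1,-0.4665,-0.2778,-0.02,0,0,47,1,-0.4665,-0.2778,-0.02,0,0,47,1,-0.4665,-0.2778,-0.02,0,0,47,1,-0.4665,-0.2778,-0.02,0,0,47,1,-0.4665,-0.2778,-0.02,0,0,47,1,-0.4665,-0.2778,-0.02,0,0,47,1,-0.4665,-0.2778,-0.02,0,0,47]'

```text
time_s: 0.9
position: [0.4335, 0.1811, 0.246]
ee_rot: [-1.736, -2.618, 0.0]
wrist_force: [-0.6, 0.7, -0.4]
finger_gap: 0.0858
grasp_force: 0.0
```

```bash
python3 - <<'E'
from h import *
s=manip.observe();print(s['position'],s['joint_pos'].round(2))
rel(*tool_from_shovel(*from_lip(lip_target(-.044,.10),THEAD,46)))
E
```

```text
[0.43348514 0.18106517 0.24601583] [ 0.15  0.18  1.63  0.    1.33 -0.25]
t 0.9 shift [-0.1331  0.04    0.0028] turn [  1.07 -46.     2.54] tgt [0.5221 0.074  0.2432]
```

send_rows --commands '[1,-0.133,0.04,0.003,1,-46,2.5,1,-0.133,0.04,0.003,1,-46,2.5,1,-0.133,0.04,0.003,1,-46,2.5,1,-0.133,0.04,0.003,1,-46,2.5,1,-0.133,0.04,0.003,1,-46,2.5,1,-0.133,0.04,0.003,1,-46,2.5,1,-0.133,0.04,0.003,1,-46,2.5,1,-0.133,0.04,0.003,1,-46,2.5]'

```text
time_s: 1.7
position: [0.5213, 0.076, 0.243]
ee_rot: [1.383, 1.986, -0.585]
wrist_force: [0.9, -0.0, -0.1]
finger_gap: 0.0853
grasp_force: 0.0
```

```bash
python3 - <<'E'
from h import *
s=manip.observe();print(s['position'],s['joint_pos'].round(2),s['joint_velocities'].round(2))
rel(*tool_from_shovel(*from_lip(lip_target(-.044,.10),THEAD,46)))
rel(*tool_from_shovel(*shovel_pose([.4735,-.2535,.13],104.7,0)))
E
```

```text
[0.52133985 0.07604514 0.24295559] [ 0.27  0.36  1.61 -0.86  1.24  0.24] [-0.01 -0.01 -0.01 -0.   -0.    0.  ]
t 1.7 shift [-0.0017 -0.      0.0014] turn [ 0.09 -0.09  0.03] tgt [0.5221 0.074  0.2432]
t 1.7 shift [-0.1627 -0.1592  0.2496] turn [ 2.28 45.87  5.27] tgt [ 0.4735 -0.2535  0.186 ]
```

send_rows --commands '[1,-0.163,-0.159,0.24,2.3,45.9,5.3,1,-0.163,-0.159,0.24,2.3,45.9,5.3,1,-0.163,-0.159,0.24,2.3,45.9,5.3,1,-0.163,-0.159,0.24,2.3,45.9,5.3,1,-0.163,-0.159,0.24,2.3,45.9,5.3,1,-0.163,-0.159,0.24,2.3,45.9,5.3,1,-0.163,-0.159,0.24,2.3,45.9,5.3,1,-0.163,-0.159,0.24,2.3,45.9,5.3]'

```text
time_s: 2.5
position: [0.47, -0.2524, 0.1931]
ee_rot: [1.927, 2.479, 0.0]
wrist_force: [0.1, 0.3, 0.2]
finger_gap: 0.0855
grasp_force: 0.0
```

```bash
python3 - <<'E'
from h import *
rel(*tool_from_shovel(*shovel_pose([.4735,-.2535,.13],104.7,0)))
c,p,d=grab('wrist'); save('w1.png',p); np.savez('w1.npz',p=p,d=d); print(c)
th=None
v,u=np.mgrid[:384,:512]; x=(u-c['cx'])/c['fx'];y=(v-c['cy'])/c['fy'];r=np.hypot(x,y)+1e-9
D=np.stack([np.tan(r)*x/r,np.tan(r)*y/r,np.ones_like(r)],-1)
W=((D*d[...,None])-c['tvec'])@R.from_rotvec(c['rvec']).as_matrix()
np.save('w1W.npy',W)
m=(d>0)&(r<1.4)&(np.abs(W[...,0]-.4735)<.06)&(np.abs(W[...,1]+.2535)<.06)&(W[...,2]>.1)&(W[...,2]<.118)
q=W[m]; print(len(q)); 
if len(q)>4: print(cv2.minAreaRect(q[:,:2].astype(np.float32)*1000))
E
```

```text
t 2.5 shift [-0.0019  0.0031  0.0072] turn [ 0.08  0.09 -0.42] tgt [ 0.4735 -0.2535  0.186 ]
{'fx': 297.3186396354542, 'fy': 297.3186396354542, 'cx': 259.66976670567493, 'cy': 190.6013206762187, 'rvec': array([-2.79472917, -0.3492615 , -0.05947701]), 'tvec': array([-0.39429853, -0.37083971,  0.2277873 ])}
749
((476.6733703613281, -254.19297790527344), (15.016162872314453, 33.24533462524414), 14.589288711547852)
```

View pics/w1.png

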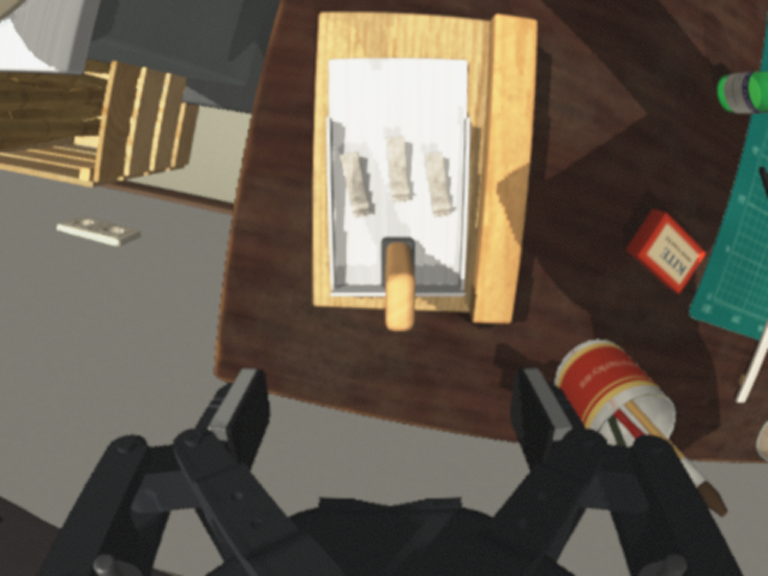

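Wrist view: the grip is at (400,285) between the open fingers, the three clips at (357,182), (398,165) and (438,182), and the paint can to the right at (615,400).

```bash
python3 - <<'E'
from h import *
for n in('scene0','side0'):
    W=np.load(n+'.npz')['W']
    m=(W[...,0]>.53)&(W[...,0]<.8)&(W[...,1]<-.15)&(W[...,1]>-.4)&(W[...,2]>.05)&(W[...,2]<.3)
    q=W[m]; q=q[np.hypot(q[:,0]-.476,q[:,1]+.254)<.2]; print(n,len(q),np.percentile(q,[1,50,99],axis=0).round(3) if len(q) else '')
rel(*tool_from_shovel(*shovel_pose([.476,-.254,.018],104.6,0)))
E
```

```text
scene0 703 [[ 0.639 -0.346  0.05 ]
 [ 0.647 -0.312  0.08 ]
 [ 0.667 -0.284  0.169]]
side0 304 [[ 0.643 -0.341  0.051]
 [ 0.659 -0.297  0.083]
 [ 0.674 -0.28   0.169]]
t 2.55 shift [-0.0052  0.004   0.1196] turn [ 0.1   0.07 -0.2 ] tgt [ 0.476 -0.254  0.074]
```

send_rows --commands '[0.2,-0.005,0.004,0.06,0,0,0,0.2,-0.005,0.004,0.06,0,0,0,0.2,-0.005,0.004,0.09,0,0,0,0.2,-0.005,0.004,0.12,0,0,0,0.2,-0.005,0.004,0.12,0,0,0,0.2,-0.005,0.004,0.12,0,0,0]' --grip_force 90

```text
time_s: 3.15
position: [0.4771, -0.251, 0.0751]
ee_rot: [1.918, 2.486, -0.0]
wrist_force: [-0.5, -0.1, 1.0]
finger_gap: 0.0512
grasp_force: 0.0
```

send_rows --commands '[-1,0,0,0,0,0,0,-1,0,0,0,0,0,0,-1,0,0,0,0,0,0,-1,0,0,0,0,0,0,-1,0,0,0,0,0,0,-1,0,0,0,0,0,0,-1,0,0,0,0,0,0]'

```text
time_s: 3.85
position: [0.477, -0.2516, 0.0749]
ee_rot: [1.918, 2.484, -0.001]
wrist_force: [-1.9, 1.5, 6.8]
finger_gap: 0.0151
grasp_force: 88.8
```

```bash
python3 - <<'E'
from h import *
rel(*tool_from_shovel(*shovel_pose([.476,-.254,.018],104.6,0)))
s=manip.observe();print(s['position'],s['wrist_force'],s['finger_gap'],s['grasp_force'])
E
```

```text
t 3.85 shift [-0.002  -0.0016  0.0009] turn [0.09 0.17 0.07] tgt [ 0.476 -0.254  0.074]
[ 0.47699305 -0.25163766  0.07492519] [-1.85840063  1.52919975  6.784145  ] 0.015093090414048348 88.76048684120178
```

send_rows --commands '[-1,0,0,-0.003,0,0,0,-1,0,0,-0.01,0,0,0,-1,0,0,-0.025,0,0,0,-1,0,0,-0.045,0,0,0,-1,0,0,-0.065,0,0,0,-1,0,0,-0.08,0,0,0,-1,0,0,-0.09,0,0,0,-1,0,0,-0.09,0,0,0]'

```text
time_s: 4.65
position: [0.4767, -0.2514, 0.1646]
ee_rot: [1.918, 2.484, -0.001]
wrist_force: [0.2, -0.2, -3.8]
finger_gap: 0.0148
grasp_force: 88.0
```

```bash
python3 - <<'E'
from h import *
s=manip.observe();print(s['position'],s['wrist_force'],s['finger_gap'])
rel(*tool_from_shovel(*from_lip(lip_target(-.100,.110),THEAD,0),dx=.002))
c,p,d=grab('scene'); W=cloud(c,d); np.savez('scene1.npz',p=p,d=d,W=W)
g=p.astype(int); z=W[...,2]
m=(np.abs(W[...,0]-.45)<.15)&(np.abs(W[...,1]+.2)<.2)&(z>.095)&(z<.12)&(g[...,2]>g[...,0]-12)&(g.min(-1)>110)
q=W[m]; print(len(q),cv2.minAreaRect(q[:,:2].astype(np.float32)*1000), np.percentile(z[m],[5,50,95]))
A=np.c_[q[:,:2],np.ones(len(q))]; co=np.linalg.lstsq(A[z[m]<.115],q[z[m]<.115][:,2],rcond=None)[0]; print('plane',co)
save('s1.png',p[180:330,150:400],3)
E
```

```text
[ 0.47674786 -0.25138756  0.16460557] [ 0.1663306  -0.15813882 -3.75686965] 0.01478926034549806
t 4.65 shift [ 0.1654  0.1396 -0.0017] turn [ 0.07  0.17 -5.54] tgt [ 0.5699 -0.0561  0.166 ]
1267 ((459.10687255859375, -194.12835693359375), (98.56268310546875, 163.8720245361328), 14.679829597473145) [0.10965232 0.11087877 0.11864185]
plane [-0.00500713 -0.00946567  0.11155244]
```

View pics/s1.png

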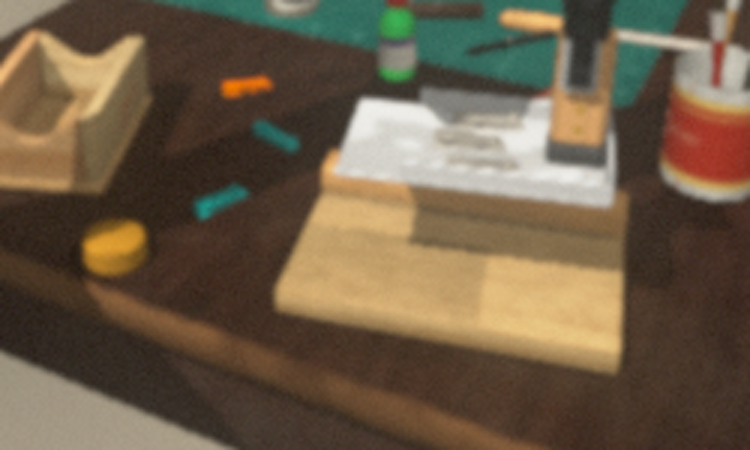

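The wrist force and blade plane confirm that the shovel is lifted level, with all three clips on the blade (crop (475,140)). The path to the trough on the left is clear at this height.

send_rows --commands '[-1,0.008,0.007,0,0,0,-0.3,-1,0.027,0.023,0,0,0,-0.9,-1,0.054,0.046,0,0,0,-1.8,-1,0.085,0.072,0,0,0,-2.8,-1,0.115,0.098,0,0,0,-3.9,-1,0.142,0.12,0,0,0,-4.8,-1,0.157,0.133,0,0,0,-5.3,-1,0.165,0.14,0,0,0,-5.5]'

```text
time_s: 5.5
position: [0.5702, -0.0536, 0.1623]
ee_rot: [-1.795, -2.578, 0.001]
wrist_force: [-0.6, 0.4, -3.8]
finger_gap: 0.015
grasp_force: 88.3
```

send_rows --commands '[-1,0,0,0,0,0,0,-1,0,0,0,0,0,0]'

```text
time_s: 5.7
position: [0.5697, -0.0566, 0.1629]
ee_rot: [1.799, 2.575, -0.002]
wrist_force: [0.6, -0.1, -4.3]
finger_gap: 0.0155
grasp_force: 88.3
```

```bash
python3 - <<'E'
from h import *
s=manip.observe();print(s['position'],s['wrist_force'],s['joint_pos'].round(2))
rel(*tool_from_shovel(*from_lip(lip_target(-.100,.110),THEAD,0),dx=.002))
a=np.radians(THEAD); f=np.array([np.cos(a),np.sin(a)]); l=np.array([-f[1],f[0]])
for n in('scene','side'):
    c,p,d=grab(n); W=cloud(c,d); save(n+'2.png',p[150:350]if n=='side' else p[120:320],1.5)
    g=p.astype(int); z=W[...,2]; q2=W[...,:2]-TR; X=q2@f; Y=q2@l
    m=(X<0.1)&(X>-.35)&(np.abs(Y)<.1)&(z>.098)&(z<.115)&(g[...,2]>g[...,0]-15)&(g.min(-1)>100)
    print(n,m.sum(),'X',np.percentile(X[m],[0,1,50,99,100]).round(4),'Y',np.percentile(Y[m],[0,1,50,99,100]).round(4))
    q=W[m]; print(cv2.minAreaRect(q[:,:2].astype(np.float32)*1000), np.linalg.lstsq(np.c_[X[m],Y[m],np.ones(len(q))],q[:,2],rcond=None)[0])
    t=(np.abs(X)<.07)&(np.abs(Y)<.09)&(z>.060)&(z<.07); 
    print('rim X',np.percentile(X[t],[1,99]).round(4),'Y',np.percentile(Y[t],[1,99]).round(4), cv2.minAreaRect(W[t][:,:2].astype(np.float32)*1000), 'rim z',np.median(z[t]))
E
```

```text
[ 0.56973625 -0.05658634  0.16286158] [ 0.56934893 -0.13200942 -4.32094054] [-0.3   0.48  1.45 -0.    1.22 -0.65]
t 5.7 shift [ 0.0004  0.0003 -0.0031] turn [-0.05  0.05 -0.07] tgt [ 0.5699 -0.0561  0.166 ]
scene 704 X [-0.2675 -0.2632 -0.1646 -0.1043 -0.101 ] Y [-0.047  -0.0448  0.0083  0.0521  0.0527]
((546.9310302734375, -2.079071044921875), (99.62612915039062, 165.7774658203125), 20.794483184814453) [-0.01599763  0.00416198  0.1068981 ]
rim X [-0.0527  0.0519] Y [-0.0701  0.0752] ((484.7144470214844, 171.29458618164062), (149.04916381835938, 106.233154296875), 19.868961334228516) rim z 0.06501525271032957
side 2014 X [-0.2679 -0.2663 -0.165  -0.1013 -0.0991] Y [-0.0483 -0.0477 -0.0018  0.0459  0.0479]
((549.5785522460938, -0.09157562255859375), (95.75430297851562, 168.98941040039062), 20.452245712280273) [-0.00681443  0.002157    0.1076694 ]
rim X [-0.0519  0.0536] Y [-0.0759  0.0697] ((488.3551940917969, 173.55825805664062), (148.89346313476562, 107.51368713378906), 20.50858497619629) rim z 0.0647599583965717
```

View pics/side2.png

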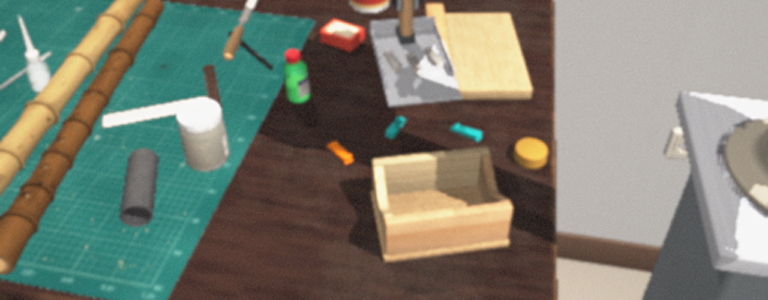

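Side crop: the trough is at (440,205), with the shovel heading straight at its long wall, its lip at about (420,100), and the clips still on the blade at (430,57). Both views put the lip at X ≈ -0.101 in the trough frame, which matches the model.

```bash
python3 - <<'E'
from h import *
for x,z,t in((-.085,.105,4),(-.065,.1,9),(-.05,.09,14),(-.044,.080,17)):
    rel(*tool_from_shovel(*from_lip(lip_target(x,z),THEAD,t),dx=.002))
E
```

```text
t 5.8 shift [ 0.0201  0.0004 -0.0077] turn [-0.02 -3.94 -0.12] tgt [ 0.5633 -0.038   0.1708]
t 5.8 shift [ 0.0464  0.0004 -0.0146] turn [-0.03 -8.94 -0.12] tgt [ 0.5542 -0.0133  0.1777]
t 5.8 shift [ 0.0686  0.0003 -0.0159] turn [ -0.04 -13.94  -0.12] tgt [0.5465 0.0076 0.1789]
t 5.8 shift [ 0.0795  0.0003 -0.0123] turn [ -0.04 -16.94  -0.12] tgt [0.5428 0.0177 0.1754]
```

send_rows --commands '[-1,0.01,0,-0.004,0,-2,0,-1,0.02,0,-0.0077,0,-4,0,-1,0.033,0,-0.011,0,-6.5,0,-1,0.0464,0,-0.0146,0,-9,0,-1,0.0575,0,-0.0155,0,-11.5,0,-1,0.0686,0,-0.0159,0,-14,0,-1,0.0795,0,-0.0123,0,-17,0,-1,0.0795,0,-0.0123,0,-17,0]' --grip_force 115

```text
time_s: 6.6
position: [0.5416, 0.0195, 0.1749]
ee_rot: [1.652, 2.369, -0.249]
wrist_force: [-0.4, -0.0, -4.0]
finger_gap: 0.015
grasp_force: 112.6
```

```bash
python3 - <<'E'
from h import *
s=manip.observe();print(s['position'],s['wrist_force'],s['joint_pos'].round(2),s['grasp_force'])
rel(*tool_from_shovel(*from_lip(lip_target(-.044,.08),THEAD,17),dx=.002))
a=np.radians(THEAD); f=np.array([np.cos(a),np.sin(a)]); l=np.array([-f[1],f[0]])
for n in('scene','side'):
    c,p,d=grab(n); W=cloud(c,d); save(n+'3.png',p[170:320,130:330]if n=='scene' else p[150:350,200:400],3)
    g=p.astype(int); z=W[...,2]; q2=W[...,:2]-TR; X=q2@f; Y=q2@l
    m=(X<0.1)&(X>-.12)&(np.abs(Y)<.045)&(z>.075)&(g[...,2]>g[...,0]-15)&(g.min(-1)>90)&(z<.13)
    q=W[m]; co=np.linalg.lstsq(np.c_[X[m],Y[m],np.ones(len(q))],q[:,2],rcond=None)[0]
    print(n,m.sum(),'X',np.percentile(X[m],[50,97,99,100]).round(4),'Y',np.percentile(Y[m],[1,99]).round(4),'zmin',np.percentile(z[m],[0,1,3]).round(4),'tilt',np.degrees(np.arctan(co[0])),'ztop at -.044',co[2]-.044*co[0])
E
```

```text
[0.54162421 0.0195087  0.17488705] [-0.41943789 -0.00487572 -4.02837597] [-0.05  0.37  1.6  -0.31  1.07 -0.27] 112.58532285690308
t 6.6 shift [-0.0021  0.0005  0.0001] turn [-0.07  0.04  0.03] tgt [0.5428 0.0177 0.1754]
scene 330 X [-0.0798 -0.0478 -0.0442 -0.0421] Y [-0.0447  0.0433] zmin [0.081  0.0823 0.0833] tilt -23.52828386249843 ztop at -.044 0.08031194770628239
side 1757 X [-0.0802 -0.044  -0.0427 -0.0414] Y [-0.0437  0.0443] zmin [0.0788 0.0809 0.0819] tilt -19.358157743285183 ztop at -.044 0.08153537038622108
```

View pics/scene3.png

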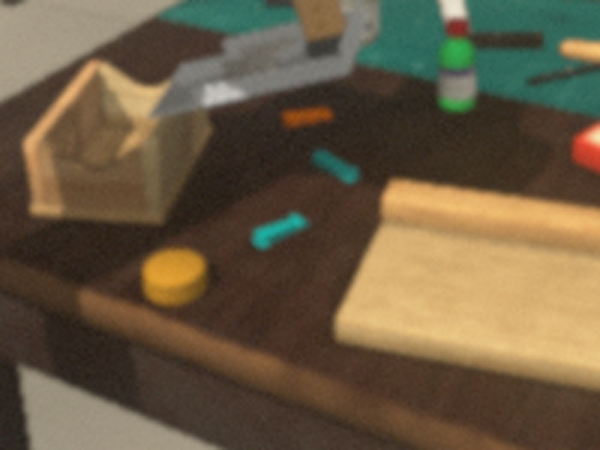

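Scene crop: the lip hovers over the near wall's rim at (150,110), the clips are still on the blade (around (280,55)), and nothing is on the bench but the look-alikes. The lip is about 13 mm above the rim, so I lower it to contact.

send_rows --commands '[-1,0.0,0,0.004,0,0,0,-1,0.001,0,0.007,0,0,0,-1,0.0016,0,0.009,0,0,0,-1,0.0019,0,0.01,0,0,0,-1,0.0019,0,0.01,0,0,0]'

```text
time_s: 7.2
position: [0.5431, 0.0174, 0.1652]
ee_rot: [1.653, 2.367, -0.248]
wrist_force: [-0.3, 0.4, -4.7]
finger_gap: 0.015
grasp_force: 112.6
```

send_rows --commands '[-1,0.0003,0,0.001,0,0,0,-1,0.0006,0,0.002,0,0,0,-1,0.0006,0,0.002,0,0,0]'

```text
time_s: 7.5
position: [0.5431, 0.0176, 0.1632]
ee_rot: [1.653, 2.367, -0.248]
wrist_force: [-0.4, 0.1, -4.1]
finger_gap: 0.0149
grasp_force: 112.6
```

send_rows --commands '[-1,0.0003,0,0.001,0,0,0,-1,0.0006,0,0.002,0,0,0,-1,0.0006,0,0.002,0,0,0]'

```text
time_s: 7.8
position: [0.5433, 0.0174, 0.1614]
ee_rot: [1.653, 2.367, -0.248]
wrist_force: [-0.6, -0.6, -2.8]
finger_gap: 0.0146
grasp_force: 113.0
```

send_rows --commands '[-1,0.0003,0,0.001,0,0,0,-1,0.0003,0,0.001,0,0,0]'

```text
time_s: 8.0
position: [0.5435, 0.0172, 0.1609]
ee_rot: [1.652, 2.366, -0.248]
wrist_force: [-1.3, -3.9, 4.9]
finger_gap: 0.0147
grasp_force: 113.7
```

Contact is made: the vertical force rose by about 9 N with the clips on. Next I tip about the lip.

send_rows --commands '[-1,0.0043,0,-0.0098,0,-4,0,-1,0.0092,0,-0.0194,0,-8,0,-1,0.0148,0,-0.0285,0,-12,0,-1,0.0148,0,-0.0285,0,-12,0]'

```text
time_s: 8.4
position: [0.5358, 0.0398, 0.1843]
ee_rot: [1.539, 2.211, -0.399]
wrist_force: [1.4, -4.4, 4.0]
finger_gap: 0.0149
grasp_force: 113.4
```

```bash
python3 - <<'E'
from h import *
s=manip.observe();print(s['position'],s['wrist_force'],s['joint_pos'].round(2),s['grasp_force'])
Rt=R.from_rotvec(s['ee_rot']);lip=s['position']+Rt.apply([.143,0,.056]);print('lip',lip,'want',lip_target(-.044,.066),'tilt',np.degrees(np.arcsin(-Rt.apply([1,0,0])[2])))
E
```

```text
[0.53575066 0.03975793 0.18432035] [ 1.42410578 -4.41200663  3.99898064] [ 0.08  0.37  1.64 -0.57  1.06 -0.01] 113.36008071899414
lip [0.5021351  0.13122378 0.06562329] want [np.float64(0.5011931207559355), np.float64(0.13070630699857952), 0.066] tilt 29.22917254806473
```

send_rows --commands '[-1,0.0043,0,-0.0098,0,-4,0,-1,0.0092,0,-0.0194,0,-8,0,-1,0.0148,0,-0.0285,0,-12,0,-1,0.021,0,-0.0373,0,-16,0,-1,0.0226,0,-0.0394,0,-17,0,-1,0.0226,0,-0.0394,0,-17,0,-1,0.0226,0,-0.0394,0,-17,0,-1,0.0226,0,-0.0394,0,-17,0]'

```text
time_s: 9.2
position: [0.5225, 0.0748, 0.207]
ee_rot: [1.385, 1.982, -0.587]
wrist_force: [0.9, -1.0, 4.9]
finger_gap: 0.0145
grasp_force: 113.5
```

```bash
python3 - <<'E'
from h import *
s=manip.observe();print(s['position'],s['wrist_force'],s['joint_pos'].round(2),s['grasp_force'])
Rt=R.from_rotvec(s['ee_rot']);lip=s['position']+Rt.apply([.143,0,.056]);print('lip',lip,'tilt',np.degrees(np.arcsin(-Rt.apply([1,0,0])[2])))
ims=[]
for n in('scene','side'):
    c,p,d=grab(n); q=p[150:300,120:300]if n=='scene' else p[180:330,200:380]; ims.append(q)
save('s4.png',np.hstack(ims),2.2)
E
```

```text
[0.52249187 0.07480028 0.20696613] [ 0.94208103 -1.01238766  4.89718582] [ 0.27  0.41  1.65 -0.89  1.18  0.31] 113.50995540618896
lip [0.50231178 0.130254   0.06518232] tilt 46.01687979312512
```

View pics/s4.png

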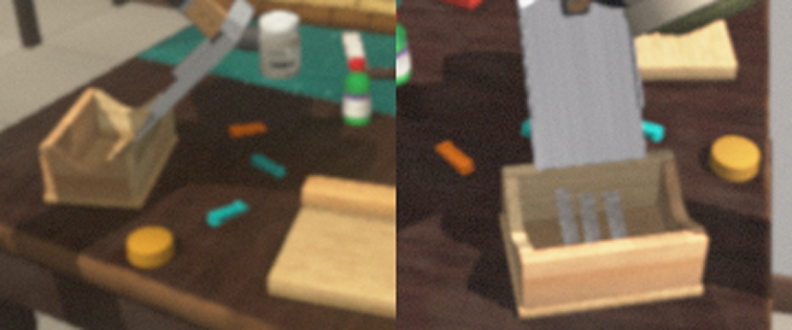

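All three clips lie in the trough (right half: (568,215), (590,217), (615,213)), and the blade is empty. I back off and return.

send_rows --commands '[-1,-0.007,0,-0.007,0,0,0,-1,-0.022,0,-0.021,0,0,0,-1,-0.036,0,-0.035,0,0,0,-1,-0.036,0,-0.035,0,0,0]'

```text
time_s: 9.7
position: [0.5223, 0.0755, 0.2586]
ee_rot: [1.386, 1.981, -0.584]
wrist_force: [0.6, 0.3, -4.4]
finger_gap: 0.0147
grasp_force: 113.1
```

```bash
python3 - <<'E'
from h import *
rel(np.array([.5697,-.0566,.185]),R.from_rotvec([1.799,2.575,-.002]))
s=manip.observe();print(s['wrist_force'])
E
```

```text
t 9.7 shift [-0.0446 -0.0013  0.1521] turn [ 0.24 45.93 -0.08] tgt [ 0.5697 -0.0566  0.185 ]
[ 0.62184488  0.32638662 -4.44425106]
```

send_rows --commands '[-1,-0.007,0,0.025,0,7.5,0,-1,-0.015,0,0.05,0,15,0,-1,-0.022,0,0.076,0,23,0,-1,-0.03,0,0.1,0,30.5,0,-1,-0.037,-0.001,0.126,0,38,0,-1,-0.0446,-0.0013,0.152,0.2,45.9,0,-1,-0.0446,-0.0013,0.152,0.2,45.9,0,-1,-0.0446,-0.0013,0.152,0.2,45.9,0]'

```text
time_s: 10.5
position: [0.5685, -0.0578, 0.1817]
ee_rot: [-1.802, -2.571, 0.008]
wrist_force: [-0.7, -0.0, -3.4]
finger_gap: 0.0148
grasp_force: 113.0
```

```bash
python3 - <<'E'
from h import *
s=manip.observe();print(s['position'],s['wrist_force'])
rel(np.array([.4755,-.254,.145]),R.from_rotvec([1.918,2.484,-.001]))
TR=TR;a=np.radians(THEAD); f=np.array([np.cos(a),np.sin(a)]); l=np.array([-f[1],f[0]])
for n in('scene','side'):
    c,p,d=grab(n); W=cloud(c,d)
    g=p.astype(int); z=W[...,2]; q2=W[...,:2]-TR; X=q2@f; Y=q2@l
    m=(X<0.1)&(X>-.24)&(np.abs(Y)<.042)&(z>.105)&(z<.14)&(g[...,2]>g[...,0]-15)&(g.min(-1)>90)
    co=np.linalg.lstsq(np.c_[X[m],Y[m],np.ones(m.sum())],z[m],rcond=None)[0]; r=z[m]-np.c_[X[m],Y[m],np.ones(m.sum())]@co
    k=np.abs(r)<.003; co=np.linalg.lstsq(np.c_[X[m],Y[m],np.ones(m.sum())][k],z[m][k],rcond=None)[0]
    print(n,m.sum(),k.sum(),'slope deg',np.degrees(co[:2]).round(2),'z at lip,rear',(co[2]+co[0]*np.array([-.1,-.26])).round(4),X[m].min(),X[m].max())
E
```

```text
[ 0.56846607 -0.05781154  0.1816566 ] [-0.68393306 -0.03326419 -3.39668326]
t 10.5 shift [-0.1527 -0.1541  0.0377] turn [-0.38 -0.08  5.28] tgt [ 0.4755 -0.254   0.145 ]
scene 732 641 slope deg [ 0.02 -0.23] z at lip,rear [0.1275 0.1274] -0.23970096449101017 -0.1027972911761723
side 1719 1707 slope deg [0.   0.39] z at lip,rear [0.1277 0.1277] -0.2397620740786925 -0.09762939366815489
```

send_rows --commands '[-1,-0.01,-0.01,0.002,0,0,0.4,-1,-0.035,-0.035,0.007,0,0,1.2,-1,-0.065,-0.065,0.013,0,0,2.2,-1,-0.095,-0.096,0.019,0,0,3.3,-1,-0.125,-0.126,0.025,0,0,4.4,-1,-0.144,-0.145,0.029,0,0,5,-1,-0.151,-0.152,0.03,0,0,5.3,-1,-0.151,-0.152,0.03,0,0,5.3]'

```text
time_s: 11.4
position: [0.4776, -0.2513, 0.1544]
ee_rot: [1.918, 2.487, -0.007]
wrist_force: [0.2, 0.6, -3.7]
finger_gap: 0.0145
grasp_force: 113.2
```

```bash
python3 - <<'E'
from h import *
rel(np.array([.4768,-.2516,.0749]),R.from_rotvec([1.918,2.484,0]))
s=manip.observe();print(s['wrist_force'])
E
```

```text
t 11.4 shift [ 0.0002 -0.0007  0.0795] turn [-0.27  0.06  0.08] tgt [ 0.4768 -0.2516  0.0749]
[ 0.19595822  0.62976572 -3.65601596]
```

send_rows --commands '[-1,0,-0.001,0.01,0,0,0,-1,0,-0.001,0.03,0,0,0,-1,0,-0.001,0.05,0,0,0,-1,0,-0.001,0.065,0,0,0,-1,0,-0.001,0.071,0,0,0,-1,0,-0.001,0.075,0,0,0,-1,0,-0.001,0.077,0,0,0,-1,0,-0.001,0.077,0,0,0]'

```text
time_s: 12.2
position: [0.4772, -0.2514, 0.0776]
ee_rot: [1.916, 2.488, -0.006]
wrist_force: [-0.6, 0.2, -2.9]
finger_gap: 0.0147
grasp_force: 113.0
```

send_rows --commands '[-1,0,0,0.001,0,0,0,-1,0,0,0.001,0,0,0]'

```text
time_s: 12.4
position: [0.4771, -0.2517, 0.0766]
ee_rot: [1.916, 2.488, -0.007]
wrist_force: [-0.1, 0.4, -3.5]
finger_gap: 0.0147
grasp_force: 113.0
```

send_rows --commands '[-1,0,0,0.001,0,0,0,-1,0,0,0.001,0,0,0]'

```text
time_s: 12.6
position: [0.477, -0.2516, 0.0753]
ee_rot: [1.917, 2.488, -0.006]
wrist_force: [-0.5, -0.1, -2.5]
finger_gap: 0.0147
grasp_force: 113.2
```

send_rows --commands '[-1,0,0,0.001,0,0,0,-1,0,0,0.001,0,0,0]'

```text
time_s: 12.8
position: [0.4769, -0.2518, 0.0751]
ee_rot: [1.916, 2.488, -0.007]
wrist_force: [-3.3, 1.8, 4.6]
finger_gap: 0.0146
grasp_force: 114.4
```

send_rows --commands '[0.3,0,0,0,0,0,0,0.3,0,0,0,0,0,0,0.3,0,0,0,0,0,0,0.3,0,0,0,0,0,0,0.3,0,0,0,0,0,0,0.3,0,0,-0.01,0,0,0,0.3,0,0,-0.03,0,0,0,0.3,0,0,-0.05,0,0,0]'

```text
time_s: 13.6
position: [0.477, -0.2514, 0.1255]
ee_rot: [1.917, 2.488, -0.006]
wrist_force: [0.2, 0.3, 1.1]
finger_gap: 0.0554
grasp_force: 0.0
```

send_rows --commands '[0.3,0,0,-0.03,0,0,0,0.3,0,0,-0.07,0,0,0,0.3,0,0,-0.11,0,0,0,0.3,0,0,-0.14,0,0,0,0.3,0,0,-0.14,0,0,0,0.3,0,0,-0.14,0,0,0]'

```text
time_s: 14.2
position: [0.4772, -0.2508, 0.2647]
ee_rot: [1.916, 2.487, -0.006]
wrist_force: [-0.8, 1.0, -0.6]
finger_gap: 0.0552
grasp_force: 0.0
```

```bash
python3 - <<'E'
from h import *
s=manip.observe();print(s['position'],s['wrist_force'],s['finger_gap'],s['time_s'])
ims=[]
for n in('scene','side'):
    c,p,d=grab(n); ims.append(p[140:340,120:380]if n=='scene' else p[120:320,130:390]); W=cloud(c,d)
    if n=='scene':
        z=W[...,2]; g=p.astype(int); m=(abs(W[...,0]-.45)<.12)&(abs(W[...,1]+.19)<.15)&(z>.015)&(z<.03)&(g[...,2]>g[...,0]-12)&(g.min(-1)>110)
        q=W[m]; print(cv2.minAreaRect(q[:,:2].astype(np.float32)*1000)); print('slope',np.degrees(np.linalg.lstsq(np.c_[q[:,:2],np.ones(len(q))],q[:,2],rcond=None)[0][:2]),np.median(z[m]))
save('s5.png',np.hstack(ims),1.5)
E
```

```text
[ 0.47720814 -0.25078098  0.2647062 ] [-0.81100614  1.00741784 -0.55847684] 0.055239238117722946 14.2
((458.80206298828125, -195.62001037597656), (98.95807647705078, 160.93133544921875), 15.461746215820312)
slope [-0.82228336 -0.89259146] 0.021083099204133624
```

View pics/s5.png

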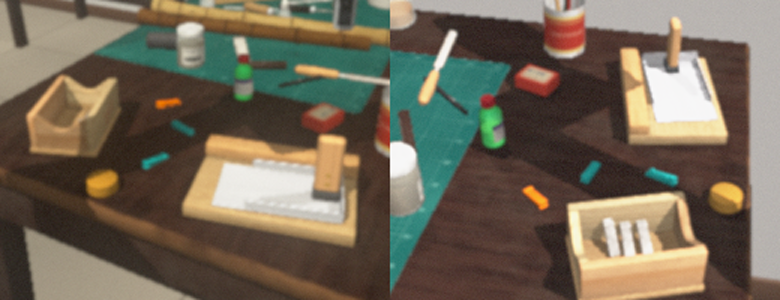

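The final view shows the empty shovel flat on the board (right half (680,80)), three clips in the trough ((610,237), (627,238), (645,237)), and the jar, bottle and wax undisturbed.

```bash
python3 -c "
from cell import manip
print(manip.hand_in())"
```

```text
the job is handed in; nothing more can be done
None
```

The job is done and handed in: all three clips slid off into the trough, the empty shovel is back flat on the bench hook's board with the gripper clear, and the jar, bottle and wax cake were not disturbed.

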